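# Clamp the die in the cam clamp without overrunning

## Robot

A 7-joint arm with a two-finger parallel gripper is mounted at the origin on a cart in front of the work surface, level with it; the furniture and walls round the work are solid. World frame = base frame: x ahead of the robot, y to its left, z up, the work surface at z = 0. Lengths are in m, angles in rad, forces in N, time in s.
With the tool pointing down it reaches from about 0.35 to 0.9 m from the base axis. Payload 8.1 kg.
Tool frame: the origin (TCP) lies between the finger pads; the fingertips stand ahead of it and the grasp point (between the pads) is the TCP (arm.nose_length is the z of the fingertips in the tool frame, in m); z points along the fingers, y is the line along which they close (so a half turn about z gives the same grasp; the last joint's range is limited). The gripper opens to 92 mm and grips with 3 to 60 N. Pads are 19 mm wide; open, the fingers measure 130 mm over their backs; the gripper's body (75 mm by 190 mm) begins 47 mm behind the grasp point.
Start: joints at [1.07, 0.434, 0.025, 1.573, -0.012, 1.134, -0.075], TCP at [0.242, -0.576, 0.246] pointing down, gripper open.
Joint ranges: [-2.62, 2.62], [-0.44, 2.09], [-1.27, 1.32], [0.08, 2.57], [-1.32, 4.46], [0.12, 2], [-2.74, 2.74]. Speed limits (rad/s): [2.22, 2.22, 3.01, 3.01, 3.14, 3.14, 3.14].

## Interface

Orientations are given as a rotation vector (axis times angle).
In Python, from cell import sensors, optics, arm gives the robot as it stands.
- The arm moves only by the tool arm_command, never from a script. Its argument "deltas" is one flat list of numbers, 7 for each row, row after row: the turn, a rotation vector about the world's x, y, z as a fraction of full scale, then the shift along the world's x, y, z as a fraction of full scale, then the finger opening in mm, from 0 to 91.8. In form: [wx, wy, wz, dx, dy, dz, fingers, wx, wy, wz, dx, dy, dz, fingers, ...]. A call has 1 to 20 rows; each row is the pose to reach, as a shift and turn from the pose commanded when the call began; what a row does not reach only later rows make up. Full scale, the value 1, is 1 m for a shift and 90 degrees for a turn. A row lasts 1/10 s, in which the tool goes at most 50 mm and 8.59 degrees, less where a joint would pass 70% of its speed; a pose out of reach is approached as far as the arm can. A call with a number of a shift or a turn outside -1 to 1 is refused whole. A call with a gripper value outside its range is refused whole. The fingers move at their own pace and stop on an object; "force" is the grip in N (left out, the last holds). Time passes only in rows, so rows that repeat a pose let the fingers close. It gives the time, the measured TCP pose, the force, the opening and the grip force at its end, in the units of the state.
- sensors.observe(): the state, without advancing time (a new reading comes with each control period).
- optics.get_image(name): name is "scene" or "top" or "wrist"; returns the picture (400x640x3 uint8, blue, green, red); there is no depth.
- optics.calibration(name): a dict with "camera_matrix" (3x3 intrinsics, pixels), "rvec" (rotation vector, rad) and "tvec" (3), from world to camera coordinates, as OpenCV has them. Camera axes: x right, y down, z forward; pixel columns grow to the right and rows downward; lengths in m; the calibration is good to about 2 mm. A picture is of the moment at which its call begins: read the wrist's pose just before it. calibration takes no time and is no camera call; for the wrist camera it gives the pose at the moment of the call.
- arm.sign_off(): hands the job in; it is judged then, once.
The state is a dict: "clock": time; "joints": joint angles; "dq": joint speeds; "joint_efforts": joint torques, N m; "position": TCP position; "ee_rot": TCP orientation; "force": force on the tool from outside, world axes, zero at the start; "ft_torque": the same for the moment, N m; "width": opening from 0.0 (shut) to 1.0 (fully open); "gripper_force": force on a finger pad.
Only numpy, scipy, OpenCV 4.12 (cv2) and the standard library are available. Lean on these libraries where they do the work, as an engineer would, in place of code of your own. Each camera call takes 0.05 s, during which the arm holds its last target. There are 200 camera calls.

## Task

Two cam clamps stand on the bench; the threaded steel die stands loose in one of them. Turn that clamp's lever until the cam has taken up the gap, presses the upright die into the sprung vee jaw and has pushed the jaw back about half way to its back stop - never onto the stop - then let go. Leave the other clamp and the brass sleeve in it as they are.

Things in the scene. Friction and masses are not known exactly. Their poses are not given: they have to be found in the camera images.
- die: threaded steel die to be clamped: grey upright cylinder 90 mm tall with a black cap, 22 mm thick where clamped, a grey knurled ring 34 mm wide above that. It stands loose on the 12 mm thick base plate (80 x 164 mm) of its clamp, between cam and vee jaw, 1 to 4 mm short of the jaw. Origin: centre of its underside
- die_clamp_cam_post: fixed steel foot (46 x 22 x 10 mm) of the cam and lever of the clamp with the die. Origin: on the lever's upright pivot axis, at the foot's underside, 12 mm above the bench. +y points level from the pivot to die and jaw, z up. Its distance to the jaw differs by up to 8 mm between starts. The cam, a 44 mm disc 10 mm thick, 16 mm off-centre, turns 12 mm above the foot's underside
- die_clamp_grip (a point): middle of the upright black grip at the end of that clamp's lever: a round peg 14 mm thick and 43 mm tall, this point 110 mm above the bench and 65 mm from the pivot axis, right above the level arm (its top 86 mm above the bench). It can be gripped from above and turns between the fingers
- die_clamp_lever (a joint): angle of that lever, rad, growing counter-clockwise seen from above as the cam closes. At 0 the arm points away from the die, 160 degrees from the foot's +y towards its +x; starts at -0.3 to 0.4. The jaw starts to move somewhere from 0.8 to 1.3 and would be on its stop 0.6 to 1.0 rad later. The lever has friction (0.2 N m, 3 to 9 N at the grip) and stays where it is left
- die_clamp_jaw (a joint): how far the dark steel vee jaw of the die's clamp is pushed back from rest, m: 0 at rest, 0.012 on its back stop. It slides on two rods in the foot's y direction; a spring returns it (2.4 N at rest, 6 N half way)
- sleeve_clamp_grip (a point): the same point on the lever of the other, identical clamp, which is to be left alone
- sleeve: necked brass sleeve, 13 mm thick, 70 mm tall, that stands loose in the other clamp, to be left alone. Origin: centre of its underside
Things that resemble listed ones, but are neither listed nor needed, are in the scene too. What is shaped like the die but green is not meant.

How it is judged:
At the end, for the whole second after the job is handed in: the die stands upright (within 8 degrees) and at rest, held with more than 1 N between cam and vee jaw, the jaw pushed back between 2 and 10 mm of its 12 mm; the other clamp's grip and its sleeve are within 15 mm of where they were, the sleeve upright (within 8 degrees) (value of joint die_clamp_jaw between 0.002 and 0.01 m and contact force between die and die_clamp_cam_post above 1 N and angle between each of die, sleeve's own z axis and vertical below 0.15 rad and linear speed of die below 0.01 m/s and distance of each of sleeve, sleeve_clamp_grip from where it was at the start of the episode below 0.015 m); the robot touches nothing.
It fails at once if the jaw is driven onto its back stop (pushed back more than 11.2 mm) (value of joint die_clamp_jaw above 0.0112 m).
It fails at once if the other clamp's lever is turned (its grip moved more than 15 mm) (distance of sleeve_clamp_grip from where it was at the start of the episode above 0.015 m).
It also fails if it takes over 43 s, if anything falls off the work surface, if the arm or the gripper's body presses on something with over 40 N, if the wrist force passes 120 N, or if a joint passes its speed limit or range.

## Working session

There is one attempt and no reset: what is moved stays moved. The work goes in short steps, Python scripts to look and compute and a tool call to move; the robot and the scene stay as the last step left them, time stands still between calls to the robot, and variables do not carry over. Pictures are saved under pics/ and viewed, at most 10 in all, crops included, and the job is handed in when it is done.

Besides the shell and the picture viewer there is one more tool, called after "Call:" by a JSON object that holds its "op" and its "data". arm_command: Moves the arm, as the interface text tells. Its arguments: {"type":"object","properties":{"deltas":{"type":"array","items":{"type":"number"}},"force":{"type":"number"}},"required":["deltas"]}

```bash
mkdir -p pics; cat > h.py <<'E'
import numpy as np, cv2
from cell import sensors, optics, arm
def cal(n):
    c=optics.calibration(n); K=np.array(c["camera_matrix"],float); R=cv2.Rodrigues(np.array(c["rvec"],float))[0]; t=np.array(c["tvec"],float).ravel(); return K,R,t
def ray(c,u,v):
    K,R,t=c; d=R.T@np.linalg.solve(K,[u,v,1]); return -R.T@t,d
def onz(c,u,v,z):
    o,d=ray(c,u,v); return o+d*(z-o[2])/d[2]
def proj(c,p):
    K,R,t=c; q=K@(R@np.array(p)+t); return q[:2]/q[2]
def tri(c1,a,c2,b):
    o1,d1=ray(c1,*a);o2,d2=ray(c2,*b)
    s=np.linalg.lstsq(np.c_[d1,-d2],o2-o1,rcond=None)[0]; p,q=o1+s[0]*d1,o2+s[1]*d2
    return (p+q)/2,np.linalg.norm(p-q)
E
python3 - <<'E'
from h import *
for n in("scene","top"): cv2.imwrite(f"pics/{n}0.png",optics.get_image(n))
s=sensors.observe(); print(s, arm.nose_length)
E
```

```text
{'clock': 0.1, 'joints': array([ 1.07041741,  0.43514087,  0.02497647,  1.57399456, -0.01155737,
        1.13404517, -0.07511112]), 'dq': array([-9.03754891e-04, -1.73765536e-03,  2.14251871e-03, -3.31670280e-03,
        9.89513673e-04, -1.06441306e-03,  2.70148055e-05]), 'joint_efforts': array([ 2.85215145e-03, -6.69125962e+01,  9.87839475e-01, -3.15147328e+01,
       -6.04432868e-02,  3.73866025e-02, -3.44138346e-05]), 'position': array([ 0.2418748 , -0.57582087,  0.24503569]), 'ee_rot': array([-3.07833621e+00, -6.20347301e-01,  7.06985056e-04]), 'force': array([-0.61238226, -0.58479089, -0.23456094]), 'ft_torque': array([-0.00743204, -0.07582624, -0.03817273]), 'gripper_force': 0.0, 'width': 1.002379646672551} 0.019
```

View pics/scene0.png

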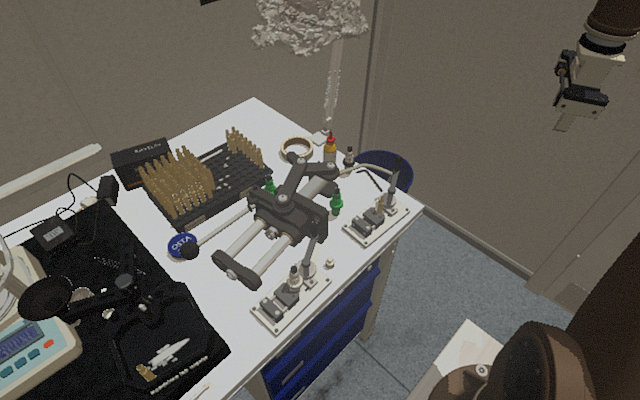

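View pics/top0.png

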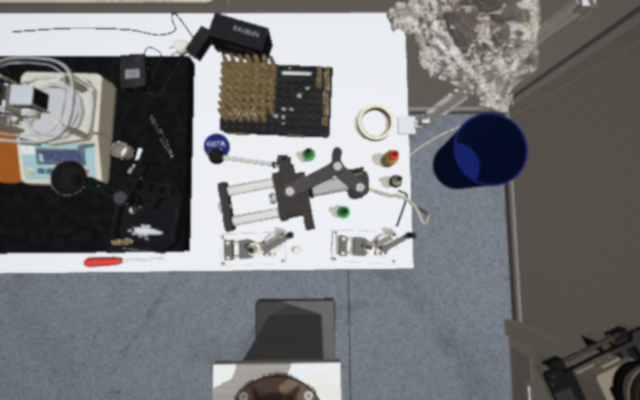

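The pictures show two clamps at scene (290,295) and (378,220), top (255,247) and (370,245). Die lookalikes: the grey/black bottle at scene (349,155), the green ones at (336,205) and (270,186), and the parts in the two clamps. I need a close crop to choose.

```bash
python3 - <<'E'
from h import *
a=cv2.imread("pics/scene0.png");b=cv2.imread("pics/top0.png")
f=lambda i,x,y,w,h:cv2.resize(i[y:y+h,x:x+w],(400,300),interpolation=cv2.INTER_CUBIC)
cv2.imwrite("pics/c1.png",np.vstack([np.hstack([f(a,240,230,100,75),f(a,330,170,100,75)]),np.hstack([f(b,212,215,100,75),f(b,325,215,100,75)])]))
for p in[(255,247),(370,245),(290,237),(412,237),(396,180)]: print(p,onz(cal("top"),*p,0.05).round(3))
E
```

```text
(255, 247) [0.439 0.047 0.05 ]
(370, 245) [ 0.441 -0.233  0.05 ]
(290, 237) [ 0.463 -0.038  0.05 ]
(412, 237) [ 0.459 -0.337  0.05 ]
(396, 180) [ 0.601 -0.302  0.05 ]
```

View pics/c1.png

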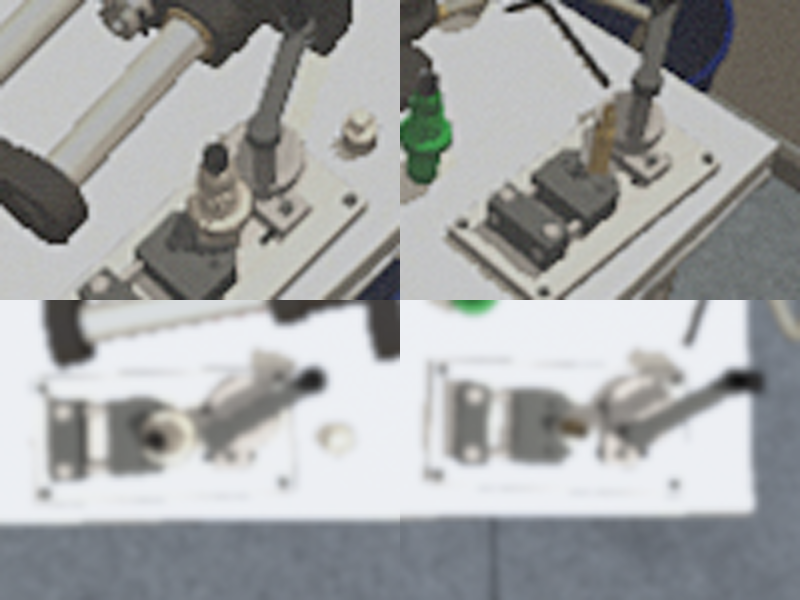

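```bash
python3 - <<'E'
from h import *
S,T=cal("scene"),cal("top")
for n,a,b in[("knob",(287,199),(290,191)),("arm joint",(302,162),(337,155)),("barend",(238,284),(225,225)),("jaw low",(318,243),(309,228)),("grip",(320,222),(290,235)),("diecap",(294,269),(251,250))]:
    p,e=tri(S,a,T,b); print(n,p.round(3),e.round(3))
R=cv2.Rodrigues(sensors.observe()["ee_rot"])[0]; print(R.round(2)); K,Rw,t=cal("wrist"); print((-Rw.T@t).round(3),Rw[2].round(2))
print([proj(S,(.46,-.04,.11)).round(), proj(S,(.46,-.04,.13)).round()])
E
```

```text
knob [ 0.564 -0.047  0.12 ] 0.009
arm joint [ 0.646 -0.16   0.102] 0.022
barend [0.5   0.128 0.053] 0.021
jaw low [ 0.488 -0.08  -0.004] 0.01
grip [ 0.465 -0.047  0.13 ] 0.009
diecap [0.434 0.049 0.096] 0.0
[[ 0.92  0.39 -0.  ]
 [ 0.39 -0.92  0.  ]
 [-0.   -0.   -1.  ]]
[ 0.32  -0.543  0.384] [-0.29 -0.12 -0.95]
[array([317., 231.]), array([317., 225.])]
```

Call:
{"op": "arm_command", "data": {"deltas": [0,0,0,0.02,0.04,0.04,60,0,0,0,0.19,0.565,0.055,60,0,0,0,0.19,0.565,0.055,60,0,0,0,0.19,0.565,0.055,60,0,0,0,0.19,0.565,0.055,60,0,0,0,0.19,0.565,0.055,60,0,0,0,0.19,0.565,0.055,60,0,0,0,0.19,0.565,0.055,60,0,0,0,0.19,0.565,0.055,60,0,0,0,0.19,0.565,0.055,60,0,0,0,0.19,0.565,0.055,60,0,0,0,0.19,0.565,0.055,60,0,0,0,0.19,0.565,0.055,60,0,0,0,0.19,0.565,0.055,60,0,0,0,0.19,0.565,0.055,60,0,0,0,0.19,0.565,0.055,60,0,0,0,0.19,0.565,0.055,60,0,0,0,0.19,0.565,0.055,60], "force": 20}}

```text
clock: 1.9
position: [0.4319, -0.0122, 0.3007]
ee_rot: [3.08, 0.618, -0.0]
force: [-0.0, -0.6, 0.2]
width: 0.659
gripper_force: 0.0
```

```bash
python3 - <<'E'
from h import *
import pickle
c=cal("wrist"); cv2.imwrite("pics/w1.png",optics.get_image("wrist")); pickle.dump(c,open("w1.pkl","wb"))
s=sensors.observe(); print(s["clock"],s["position"],s["ee_rot"],s["joints"].round(2),s["force"])
E
```

```text
1.95 [ 0.43193579 -0.01196918  0.30072209] [ 3.07995767e+00  6.18358860e-01 -1.40972330e-04] [ 0.3   0.1  -0.43  1.9   0.05  1.15 -1.32] [-0.19392802  1.06071863 -0.59821569]
```

View pics/w1.png

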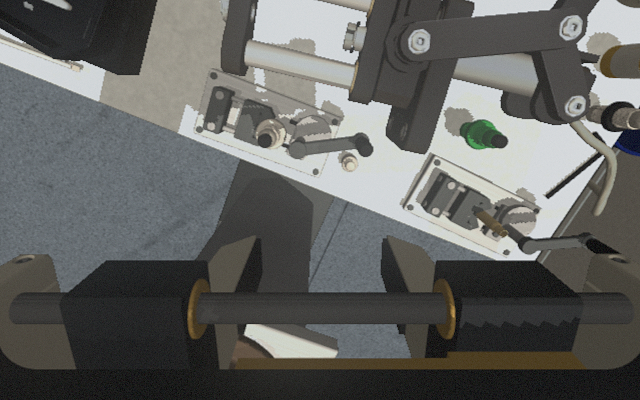

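```bash
python3 - <<'E'
from h import *
a=cv2.imread("pics/w1.png")
cv2.imwrite("pics/c2.png",cv2.resize(a[30:190,190:430],(800,533),interpolation=cv2.INTER_CUBIC))
E
```

```text
(no output)
```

View pics/c2.png

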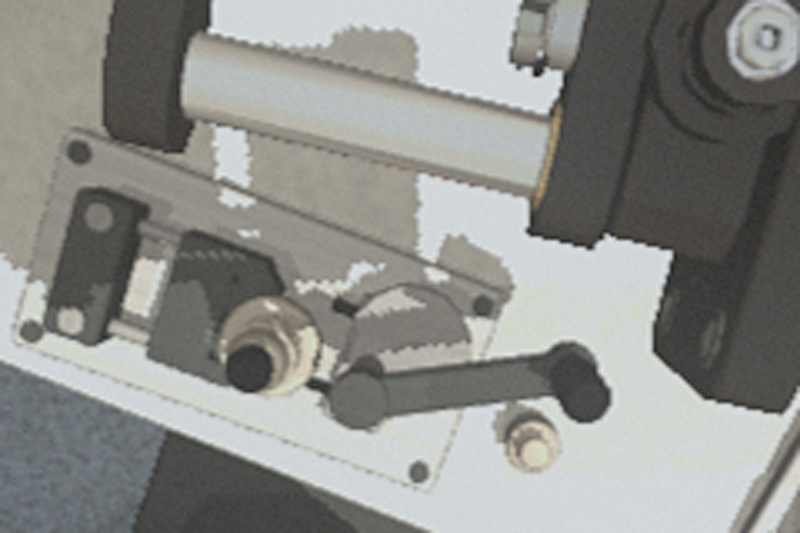

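The crop shows the clamp with the grey, black-capped die at w1 (265,140). The pivot hub is at (297,150) and the grip top at (366,148). Plate screws are at (213,76), (200,130), (335,122) and (316,172), and the vise's dark jaw is near (400,140).

```bash
python3 - <<'E'
from h import *
import pickle
c=pickle.load(open("w1.pkl","rb"));T=cal("top")
f=lambda x,y,z:onz(c,190+x/3.3333,30+y/3.3333,z)
g=f(587,395,.1315);h=f(357,400,.086);d=f(250,368,.102)
sc=[f(*p,.012) for p in[(78,152),(32,332),(483,306),(419,472)]]
print("grip",g,f(572,363,.088),"hub",h,"die",d); print("len",np.linalg.norm((g-h)[:2]))
print(np.round(sc,3)); y=(sc[0]+sc[1]-sc[2]-sc[3])[:2]; y/=np.linalg.norm(y); x=np.array([y[1],-y[0]]); print("y axis",y)
a=(g-h)[:2]; cw=np.degrees(np.arctan2(a@x,a@y)); print("cw deg",cw,"theta",np.radians(160-cw)); print("die in foot",(d-h)[:2]@x,(d-h)[:2]@y)
for th in(1.,1.5,2.): 
  p=np.radians(160)-th; print(th,h[:2]+.065*(np.cos(p)*y+np.sin(p)*x))
for z in(.05,.1): print("vise",z,f(595,245,z),f(785,410,z),f(655,352,z),f(540,190,z))
q=proj(T,g); print("grip in top",q)
S=cal("scene")
for a_,b_ in[((770,38),(290,191))]:
  print(tri(c,(190+a_[0]/3.333,30+a_[1]/3.333),T,b_))
E
```

```text
grip [ 0.47096778 -0.03865923  0.1315    ] [ 0.4725946  -0.03879526  0.088     ] hub [0.43671265 0.01686832 0.086     ] die [0.43680221 0.04910655 0.102     ]
len 0.06524355873703884
[[ 0.465  0.137  0.012]
 [ 0.399  0.134  0.012]
 [ 0.471 -0.013  0.012]
 [ 0.405 -0.016  0.012]]
y axis [-0.03791794  0.99928086]
cw deg 150.50248373745677 theta 0.16576292954308555
die in foot 0.001311905622708147 0.032211647913140934
1.0 [0.50061777 0.00498825]
1.5 [0.49849027 0.03708032]
2.0 [0.48123746 0.06422379]
vise 0.05 [ 0.50624607 -0.03612325  0.05      ] [ 0.48186218 -0.1184081   0.05      ] [ 0.48256458 -0.06923458  0.05      ] [ 0.51494642 -0.0126804   0.05      ]
vise 0.1 [ 0.50669947 -0.02879281  0.1       ] [ 0.48544209 -0.10052706  0.1       ] [ 0.48605443 -0.05765859  0.1       ] [ 0.51428426 -0.00835581  0.1       ]
grip in top [287.62872491 233.6812332 ]
(array([ 0.56774638, -0.04371996,  0.12765306]), np.float64(0.0014696809672913097))
```

Call:
{"op": "arm_command", "data": {"deltas": [0,0,-0.095,0.039,-0.028,-0.03,34,0,0,-0.19,0.039,-0.028,-0.06,34,0,0,-0.285,0.039,-0.028,-0.08,34,0,0,-0.38,0.039,-0.028,-0.09,34,0,0,-0.475,0.039,-0.028,-0.1,34,0,0,-0.478,0.039,-0.028,-0.11,34,0,0,-0.478,0.039,-0.028,-0.11,34,0,0,-0.478,0.039,-0.028,-0.11,34,0,0,-0.478,0.039,-0.028,-0.13,34,0,0,-0.478,0.039,-0.028,-0.145,34,0,0,-0.478,0.039,-0.028,-0.16,34,0,0,-0.478,0.039,-0.028,-0.17,34,0,0,-0.478,0.039,-0.028,-0.178,34,0,0,-0.478,0.039,-0.028,-0.183,34,0,0,-0.478,0.039,-0.028,-0.183,34]}}

```text
clock: 3.45
position: [0.471, -0.0392, 0.1175]
ee_rot: [3.093, -0.551, -0.001]
force: [-0.3, 0.6, 0.2]
width: 0.371
gripper_force: 0.0
```

```bash
python3 - <<'E'
from h import *
w=optics.get_image("wrist"); s=optics.get_image("scene")
f=cv2.resize(s[190:310,230:390],(800,600),interpolation=cv2.INTER_CUBIC)[:, :]
cv2.imwrite("pics/c3.png",np.hstack([cv2.resize(w[100:400,150:470],(420,394)),cv2.resize(f,(380,394))]))
E
```

```text
(no output)
```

View pics/c3.png

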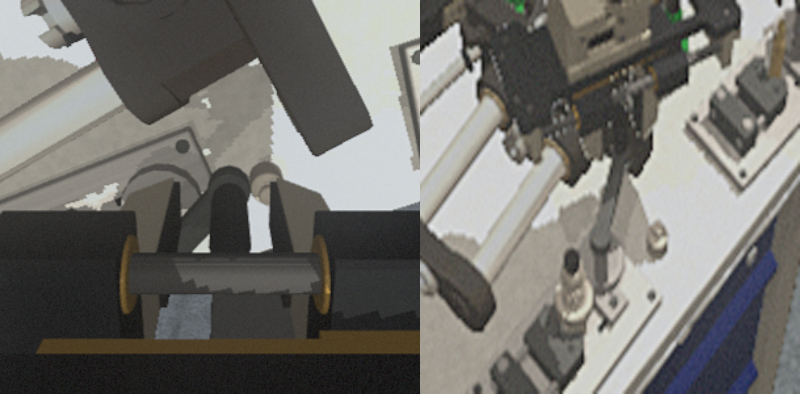

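The peg stands centred between the open fingers, clear of the vise, and the die and jaw stay visible in the scene view. Next I work out the arc.

```bash
python3 - <<'E'
from h import *
h=np.array([.4367,.0169]);y=np.array([-.0379,.9993]);x=np.array([y[1],-y[0]])
for t in np.arange(.15,2.0,.1):
    p=np.radians(160)-t; q=h+.065*(np.cos(p)*y+np.sin(p)*x); print(round(t,2),(q-[.471,-.039]).round(4))
S=cal("scene"); j=np.r_[h+.062*y,.04]; k=np.r_[h+.062*y+.01*y,.04]; print(proj(S,j),proj(S,k))
cv2.imwrite("pics/base.png",optics.get_image("scene"))
E
```

```text
0.15 [-0.001  0.   ]
0.25 [0.0044 0.0036]
0.35 [0.0094 0.0078]
0.45 [0.014  0.0124]
0.55 [0.0181 0.0174]
0.65 [0.0217 0.0228]
0.75 [0.0247 0.0286]
0.85 [0.0271 0.0346]
0.95 [0.0289 0.0408]
1.05 [0.0301 0.0472]
1.15 [0.0307 0.0537]
1.25 [0.0306 0.0602]
1.35 [0.0298 0.0667]
1.45 [0.0284 0.073 ]
1.55 [0.0264 0.0792]
1.65 [0.0238 0.0851]
1.75 [0.0206 0.0908]
1.85 [0.0168 0.0961]
1.95 [0.0125 0.101 ]
[284.2270231  292.74815216] [280.61731668 296.12499688]
```

Call:
{"op": "arm_command", "data": {"deltas": [0,0,0,0,0,0,0,0,0,0,0,0,0,0,0,0,0,0,0,0,0,0,0,0,0,0,0,0,0,0,0,0,0,0,0,0,0,0,0.0044,0.0036,0,0,0,0,0,0.007,0.0057,0,0,0,0,0,0.0094,0.0078,0,0,0,0,0,0.0117,0.0101,0,0,0,0,0,0.014,0.0124,0,0,0,0,0,0.016,0.0149,0,0,0,0,0,0.0181,0.0174,0,0,0,0,0,0.0199,0.0201,0,0,0,0,0,0.0217,0.0228,0,0,0,0,0,0.0232,0.0257,0,0,0,0,0,0.0247,0.0286,0,0,0,0,0,0.0247,0.0286,0,0], "force": 25}}

```text
clock: 5.3
position: [0.497, -0.0122, 0.1181]
ee_rot: [3.091, -0.553, 0.004]
force: [4.5, -7.1, 0.6]
width: 0.147
gripper_force: 25.0
```

```bash
cat > track.py <<'E'
from h import *
import sys
b=cv2.imread("pics/base.png",0); n=optics.get_image("scene"); cv2.imwrite(f"pics/{sys.argv[1]}.png",n); n=cv2.cvtColor(n,cv2.COLOR_BGR2GRAY)
S=cal("scene"); h=np.array([.4367,.0169]);y=np.array([-.0379,.9993])
u=proj(S,np.r_[h+.072*y,.04])-proj(S,np.r_[h+.062*y,.04])
def m(name,y0,z,r,mm=10):
    c=proj(S,np.r_[h+y0*y,z]).round().astype(int); T=b[c[1]-r:c[1]+r,c[0]-r:c[0]+r]
    R=cv2.matchTemplate(n[c[1]-r-mm:c[1]+r+mm,c[0]-r-mm:c[0]+r+mm],T,cv2.TM_CCOEFF_NORMED)
    _,v,_,(i,j)=cv2.minMaxLoc(R)
    sub=lambda a,k,d: (a-d)/(2*(a-2*k+d))
    dx=i-mm+(sub(R[j,i-1],R[j,i],R[j,i+1]) if 0<i<2*mm else 0);dy=j-mm+(sub(R[j-1,i],R[j,i],R[j+1,i]) if 0<j<2*mm else 0)
    d=np.array([dx,dy]); print(name,c,"score %.2f px"%v,d.round(2),"mm %.2f"%(10*(d@u)/(u@u)))
m("die",.032,.08,9); m("jaw",.062,.035,8); m("block(static)",.10,.03,8); m("plate",.13,.012,7)
s=sensors.observe(); print(s["clock"],s["position"],s["force"],s["ft_torque"],s["width"],s["gripper_force"])
E
python3 track.py t1
```

```text
die [294 273] score 0.84 px [0.07 0.09] mm 0.02
jaw [284 294] score 0.75 px [-0.01  0.13] mm 0.19
block(static) [271 308] score 0.93 px [-0.28  0.32] mm 0.85
plate [260 323] score 0.99 px [0.   0.01] mm 0.01
5.35 [ 0.49705872 -0.01218253  0.11810843] [ 3.83807508 -7.72383026  0.52329632] [-1.53478999 -0.81235104  0.23952541] 0.14146282521779585 24.999356092885137
```

Call:
{"op": "arm_command", "data": {"deltas": [0,0,0,0.0012,0.003,0,0,0,0,0,0.0024,0.006,0,0,0,0,0,0.0033,0.0091,0,0,0,0,0,0.0042,0.0122,0,0,0,0,0,0.0042,0.0122,0,0]}}

```text
clock: 5.85
position: [0.501, 0.0005, 0.1181]
ee_rot: [3.092, -0.552, 0.003]
force: [2.4, -5.5, 1.5]
width: 0.148
gripper_force: 25.0
```

```bash
python3 track.py t2
```

```text
die [294 273] score 0.84 px [0.03 0.03] mm -0.00
jaw [284 294] score 0.75 px [0.01 0.15] mm 0.20
block(static) [271 308] score 0.89 px [-0.38  0.43] mm 1.15
plate [260 323] score 0.99 px [-0.  0.] mm 0.00
5.9 [5.01037933e-01 4.44409991e-04 1.18139845e-01] [ 2.96604051 -5.06038352  1.13056026] [-1.1705357  -0.62772784  0.23892679] 0.14540999161049464 24.9999961917365
```

Call:
{"op": "arm_command", "data": {"deltas": [0,0,0,0.0006,0.0032,0,0,0,0,0,0.0012,0.0064,0,0,0,0,0,0.0015,0.0096,0,0,0,0,0,0.0018,0.0129,0,0,0,0,0,0.0018,0.0129,0,0]}}

```text
clock: 6.4
position: [0.5026, 0.0136, 0.1181]
ee_rot: [3.092, -0.552, 0.003]
force: [3.0, -5.2, 1.9]
width: 0.145
gripper_force: 25.0
```

```bash
python3 track.py t3; python3 - <<'E'
import cv2,numpy as np
L=[cv2.resize(cv2.imread(f"pics/{n}.png")[235:335,240:340],(400,400),interpolation=cv2.INTER_CUBIC) for n in("base","t3")]
cv2.imwrite("pics/c4.png",np.hstack(L))
E
```

```text
die [294 273] score 0.82 px [0.05 0.44] mm 0.53
jaw [284 294] score 0.72 px [-0.01  0.29] mm 0.41
block(static) [271 308] score 0.83 px [-0.17  0.33] mm 0.71
plate [260 323] score 0.99 px [ 0. -0.] mm -0.01
6.45 [0.50261244 0.01357123 0.11813012] [ 2.42172069 -4.65286174  2.73434085] [-1.00821128 -0.43293006  0.24710373] 0.145943154588696 25.00022736378014
```

View pics/c4.png

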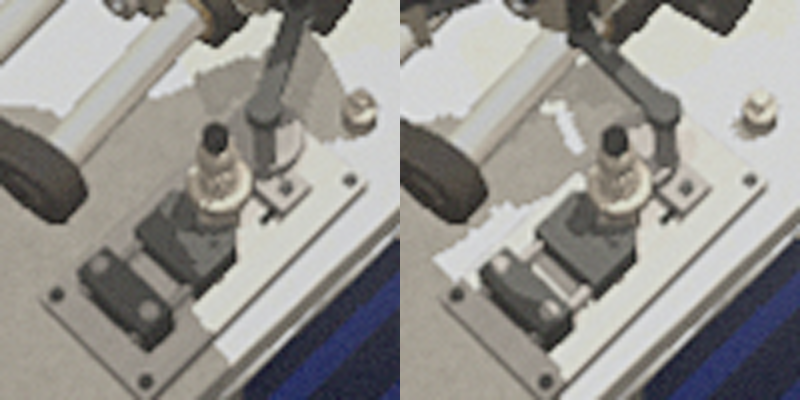

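Base (left) and current (right): the die stands upright and unchanged at scene (294,270). The lever now points away in +x and the jaw at (289,295) has not moved. I'll track the cap and jaw from here.

```bash
sed -i 's#pics/base.png#pics/t3.png#; s#m("die",.032,.08,9);#m("cap",.032,.095,6);m("die",.032,.08,9);#' track.py; cat track.py | grep -n 'm("cap' | head -2
```

```text
13:m("cap",.032,.095,6);m("die",.032,.08,9); m("jaw",.062,.035,8); m("block(static)",.10,.03,8); m("plate",.13,.012,7)
```

Call:
{"op": "arm_command", "data": {"deltas": [0,0,0,0.0001,0.0032,0,0,0,0,0,0,0.0065,0,0,0,0,0,-0.0003,0.0097,0,0,0,0,0,-0.0003,0.0097,0,0]}}

```text
clock: 6.85
position: [0.5022, 0.0229, 0.1181]
ee_rot: [3.091, -0.553, 0.002]
force: [1.7, -5.8, 3.0]
width: 0.142
gripper_force: 25.0
```

```bash
python3 track.py t4
```

```text
cap [294 269] score 0.97 px [0.05 1.04] mm 1.35
die [294 273] score 0.96 px [0.02 0.97] mm 1.31
jaw [284 294] score 0.94 px [-0.24  0.7 ] mm 1.32
block(static) [271 308] score 0.85 px [-0.31  0.31] mm 0.89
plate [260 323] score 0.97 px [3.98 4.02] mm -0.33
6.9 [0.5022654  0.02292701 0.11814972] [ 2.22792457 -6.3826602   3.18263933] [-1.2208922  -0.29941736  0.20585245] 0.1452559934319725 25.00013501616195
```

Call:
{"op": "arm_command", "data": {"deltas": [0,0,0,-0.0004,0.0032,0,0,0,0,0,-0.0008,0.0064,0,0,0,0,0,-0.0008,0.0064,0,0]}}

```text
clock: 7.2
position: [0.5016, 0.0292, 0.1182]
ee_rot: [3.091, -0.553, 0.003]
force: [2.5, -7.0, 2.7]
width: 0.147
gripper_force: 25.0
```

```bash
python3 track.py t5
```

```text
cap [294 269] score 0.95 px [-0.    1.85] mm 2.55
die [294 273] score 0.92 px [-0.02  1.71] mm 2.40
jaw [284 294] score 0.91 px [-1.35  1.28] mm 3.77
block(static) [271 308] score 0.74 px [-0.35  0.31] mm 0.95
plate [260 323] score 0.97 px [5.98 6.02] mm -0.51
7.25 [0.50163823 0.02921336 0.11815544] [ 3.50849878 -6.59546901  1.74753658] [-1.31863657 -0.51640462  0.27338939] 0.14614802645549435 25.00011211440892
```

Call:
{"op": "arm_command", "data": {"deltas": [0,0,0,-0.0008,0.0031,0,0,0,0,0,-0.0017,0.0063,0,0,0,0,0,-0.0017,0.0063,0,0]}}

```text
clock: 7.55
position: [0.4998, 0.0354, 0.1182]
ee_rot: [3.091, -0.553, 0.003]
force: [1.6, -6.9, 3.6]
width: 0.145
gripper_force: 25.0
```

```bash
python3 track.py t6; python3 - <<'E'
import cv2,numpy as np
L=[cv2.resize(cv2.imread(f"pics/{n}.png")[255:325,255:312],(400,491),interpolation=cv2.INTER_CUBIC) for n in("t3","t6")]
cv2.imwrite("pics/c5.png",np.hstack(L))
E
```

```text
cap [294 269] score 0.90 px [0.03 2.73] mm 3.73
die [294 273] score 0.87 px [-0.    2.57] mm 3.55
jaw [284 294] score 0.90 px [-1.98  1.89] mm 5.53
block(static) [271 308] score 0.68 px [-0.36  0.34] mm 1.00
plate [260 323] score 0.73 px [ 5.68 -8.62] mm -20.30
7.6 [0.49978132 0.03540456 0.11817037] [ 2.74603412 -6.83570178  2.72880358] [-1.39602712 -0.41755715  0.21904255] 0.14786855114490374 25.000124091748148
```

View pics/c5.png

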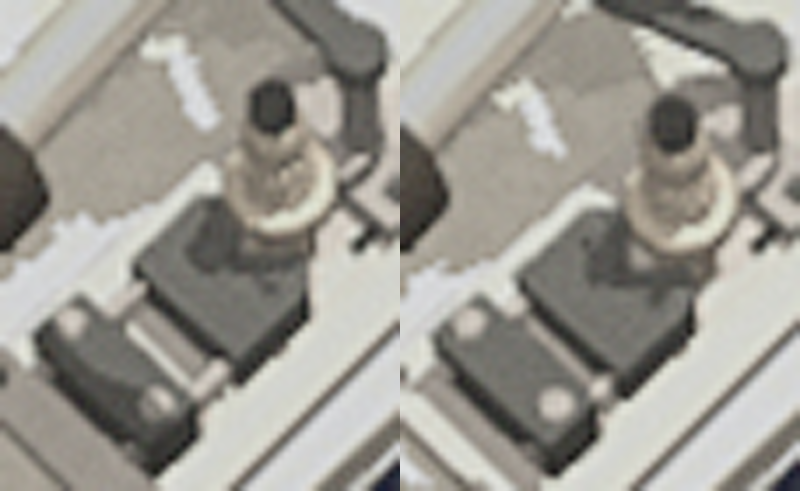

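The jaw at crop (120,275) has closed about half its gap to the block: roughly 5 mm by corner shift and by tracker. The die stands upright in the vee, so I release and lift off.

Call:
{"op": "arm_command", "data": {"deltas": [0,0,0,0,0,0,30,0,0,0,0,0,0,30,0,0,0,0,0,0,30,0,0,0,0,0,0,30,0,0,0,0,0,0.01,30,0,0,0,0,0,0.03,30,0,0,0,0,0,0.05,30,0,0,0,0,0,0.08,30,0,0,0,0,0,0.12,30,0,0,0,-0.04,-0.04,0.16,30,0,0,0,-0.06,-0.04,0.2,30,0,0,0,-0.06,-0.04,0.2,30,0,0,0,-0.06,-0.04,0.2,30]}}

```text
clock: 8.9
position: [0.4392, -0.0033, 0.3201]
ee_rot: [-3.092, 0.553, -0.007]
force: [0.9, -0.1, -0.2]
width: 0.324
gripper_force: 0.0
```

```bash
python3 track.py t7; python3 - <<'E'
from h import *
w=optics.get_image("wrist")
a=cv2.resize(cv2.imread("pics/t7.png")[255:325,255:312],(400,491),interpolation=cv2.INTER_CUBIC)
c=cal("wrist"); q=proj(c,(.437,.053,.06)).round().astype(int); print(q)
x=min(max(q[0]-60,0),520);y=min(max(q[1]-60,0),253)
cv2.imwrite("pics/c6.png",np.hstack([a,cv2.resize(w[y:y+147,x:x+120],(400,491),interpolation=cv2.INTER_CUBIC)]))
E
```

```text
cap [294 269] score 0.82 px [0.17 2.23] mm 2.84
die [294 273] score 0.66 px [0.2  2.27] mm 2.84
jaw [284 294] score 0.66 px [-2.63  0.92] mm 5.16
block(static) [271 308] score 0.60 px [-0.35  0.35] mm 1.00
plate [260 323] score 0.82 px [8.08 8.94] mm 0.41
8.95 [ 0.43917941 -0.00299466  0.31847367] [-0.51620213 -0.42368747  0.07165065] [ 0.04374801 -0.00238086  0.07658503] 0.3265656418418329 0.0
[278 174]
```

View pics/c6.png

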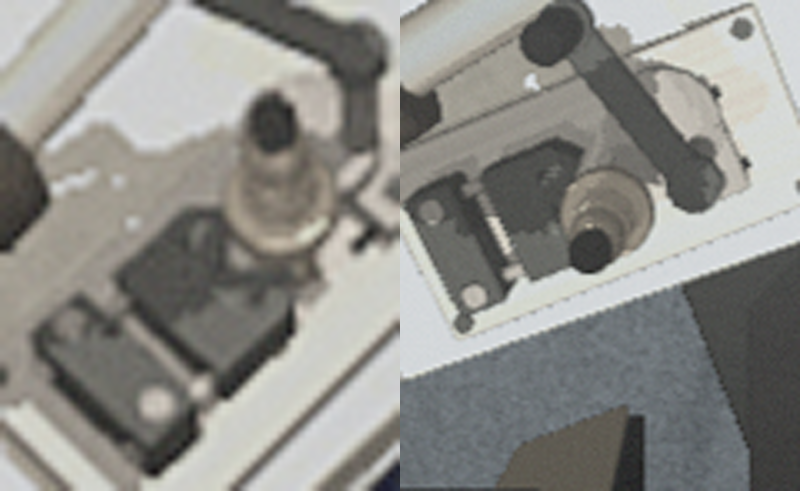

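```bash
python3 - <<'E'
from h import *
c,S=cal("wrist"),cal("scene")
A=tri(c,(275.6,188.9),S,(293.8,272.1));B=tri(c,(280.3,177.8),S,(294.9,284.8)); print(A,B)
d=A[0]-B[0]; print(np.degrees(np.arctan2(np.linalg.norm(d[:2]),d[2])))
E
```

```text
(array([0.42954378, 0.05378733, 0.09617433]), np.float64(8.004648835364839e-06)) (array([0.42871749, 0.05441862, 0.04803846]), np.float64(3.398668240086477e-05))
1.23754002423366
```

Call:
{"op": "arm_command", "data": {"deltas": [0,0,0,0,0,0,30,0,0,0,0,0,0,30,0,0,0,0,0,0,30,0,0,0,0,0,0,30,0,0,0,0,0,0,30,0,0,0,0,0,0,30,0,0,0,0,0,0,30,0,0,0,0,0,0,30,0,0,0,0,0,0,30,0,0,0,0,0,0,30]}}

```text
clock: 10.0
position: [0.439, -0.0031, 0.3178]
ee_rot: [3.093, -0.552, 0.0]
force: [-0.1, 0.5, 0.0]
width: 0.323
gripper_force: 0.0
```

```bash
sed -i 's#pics/t3.png#pics/t7.png#; s#\(m("cap",\).032#\1.037#; s#\("die",\).032#\1.037#; s#"jaw",.062#"jaw",.067#' track.py; python3 track.py t8; python3 - <<'E'
from h import *
a=cv2.imread("pics/scene0.png",0)
# other clamp: unchanged patch check in top/scene
t0=cv2.imread("pics/top0.png",0);t=cv2.cvtColor(optics.get_image("top"),cv2.COLOR_BGR2GRAY);s=cv2.imread("pics/t8.png",0)
print(cv2.phaseCorrelate(np.float32(a[180:245,340:412]),np.float32(s[180:245,340:412])))
E
```

```text
cap [292 271] score 0.99 px [-0.03 -0.2 ] mm -0.22
die [292 275] score 0.99 px [-0.   -0.13] mm -0.17
jaw [283 296] score 0.97 px [ 0.01 -0.03] mm -0.05
block(static) [271 308] score 0.99 px [ 0.01 -0.  ] mm -0.02
plate [260 323] score 1.00 px [-0.  0.] mm 0.01
10.05 [ 0.43898024 -0.00312298  0.31775887] [ 0.92983318  0.18859382 -0.52035209] [0.05780391 0.0250039  0.01262148] 0.3290097880713048 0.0
((-0.03335987601068524, 0.015059621007580404), 0.991131924552682)
```

Jaw is steady and the other clamp unmoved. The cap drifted about 0.2 px, so I check for creep.

Call:
{"op": "arm_command", "data": {"deltas": [0,0,0,0,0,0,30,0,0,0,0,0,0,30,0,0,0,0,0,0,30,0,0,0,0,0,0,30,0,0,0,0,0,0,30,0,0,0,0,0,0,30,0,0,0,0,0,0,30,0,0,0,0,0,0,30,0,0,0,0,0,0,30,0,0,0,0,0,0,30,0,0,0,0,0,0,30,0,0,0,0,0,0,30,0,0,0,0,0,0,30,0,0,0,0,0,0,30,0,0,0,0,0,0,30,0,0,0,0,0,0,30,0,0,0,0,0,0,30,0,0,0,0,0,0,30,0,0,0,0,0,0,30,0,0,0,0,0,0,30]}}

```text
clock: 12.1
position: [0.439, -0.0031, 0.3177]
ee_rot: [3.093, -0.552, -0.0]
force: [0.3, 0.0, 0.0]
width: 0.325
gripper_force: 0.0
```

```bash
python3 track.py t9
```

```text
cap [292 271] score 0.99 px [-0.03 -0.17] mm -0.20
die [292 275] score 0.99 px [ 0.   -0.12] mm -0.16
jaw [283 296] score 0.97 px [-0.   -0.04] mm -0.05
block(static) [271 308] score 0.99 px [ 0.01 -0.  ] mm -0.02
plate [260 323] score 1.00 px [-0.    0.01] mm 0.01
12.15 [ 0.43899521 -0.00310544  0.31774351] [-0.07145201 -1.25250704  0.07602314] [ 0.0343642   0.00367531 -0.02011954] 0.32793134233922244 0.0
```

Everything is at rest, so I hand it in.

```bash
python3 -c "from cell import arm; print(arm.sign_off())"
```

```text
the job is handed in; nothing more can be done
None
```

I handed the job in at about 12 s: the die stands upright (about 1° tilt) and at rest, clamped about 5–6 mm off the vee's centre line with the jaw pushed back about 5 of its 12 mm; the arm is clear and the other clamp has not moved (the clamping force itself could not be measured, and the sign-off gave no verdict).

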